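# Wind open the tea-table leaf and thread the long stretcher out of its well

### The arm

A 6-joint arm with a two-finger parallel gripper is mounted at the origin on the work surface. World frame = base frame: x ahead of the robot, y to its left, z up, the work surface at z = 0. Lengths are in m, angles in rad, forces in N, time in s.
With the tool pointing down it reaches from about 0.35 to 0.775 m from the base axis. Payload 5.5 kg.
Tool frame: the origin (TCP) lies midway between the tips of the shut fingers; the grasp point (between the pads) lies 19 mm behind it (pinch_z is the distance from the TCP to the grasp point, in m); z points along the fingers, x is the direction in which the jaws open and shut, and the axes are right-handed (so a half turn about z gives the same grasp; the last joint's range is limited). The gripper opens to 85 mm and grips with 20 to 120 N. Pads are 22 mm wide; open, the fingers measure 114 mm over their backs; the gripper's body (76 mm by 85 mm) begins 54 mm behind the grasp point. The pads swing forward as they close: fully open they stand 13 mm farther back than shut.
Start: joints at [-1.249, 0.313, 0.046, 1.304, 0, 1.431], TCP at [0.256, -0.515, 0.231] pointing down, gripper open.
Joint ranges: [-2.76, 2.76], [-0.86, 1.69], [-1.03, 1.26], [-2.2, 2.34], [-1.47, 1.5], [-3.14, 3.14]. Speed limits (rad/s): [2.57, 2.57, 3.14, 3.14, 3.14, 3.14].

### API

Orientations are given as a unit quaternion [w, x, y, z].
In Python, from workcell import get_state, read_camera, camera_info, hand_in, trace, pinch_z gives the robot as it stands. The module is installed in compiled form; this text tells all that it offers.
- The arm moves only by the tool arm_command, never from a script. Its argument "steps" is text: rows parted by semicolons, each of 4 numbers parted by spaces: the shift along the world's x, y, z in mm, then the turn about the world's z in rad. In form: tx ty tz spin; .... A call has 1 to 20 rows; each row is the pose to reach, as a shift and turn from the pose measured when the call began; what a row does not reach only later rows make up. A row lasts 1/8 s, in which the tool goes at most 62.5 mm and 10.7 degrees, less where a joint would pass 70% of its speed; a pose out of reach is approached as far as the arm can. A call with a gripper value outside its range is refused whole. "fingers" is the gripper command: -1 is shut, 1 is fully open, values between are in proportion, set as the call begins (left out, the last holds). The fingers move at their own pace and stop on an object; "newtons" is the grip in N (left out, the last holds). Time passes only in rows, so rows that repeat a pose let the fingers close. It gives the time, the measured TCP pose, the force and the opening at its end, in the units of the state.
- get_state(): the state, without advancing time (a new reading comes with each control period).
- read_camera(name): name is "scene" or "top" or "wrist"; returns the picture (420x560x3 uint8, red, green, blue); there is no depth.
- camera_info(name): a dict with "mtx" (3x3 intrinsics, pixels), "k1" (the pictures are not rectified: a ray, as slopes to the right and down, at radius r is drawn at 1 + k1 r^2 times it, then the intrinsics apply), "R" (3x3) and "t" (3): a world point X has camera coordinates R X + t. Camera axes: x right, y down, z forward; pixel columns grow to the right and rows downward; lengths in m; the calibration is good to about 2 mm. A picture is of the moment at which its call begins: read the wrist's pose just before it. camera_info takes no time and is no camera call; for the wrist camera it gives the pose at the moment of the call.
- hand_in(): hands the job in, once; it reports no verdict.
Trained networks look in the newest picture that a camera, given by its name, has taken for a name from the list of things; names that differ only in an ending like _2 or _b are one class to them, and where a whole thing is asked for, a point or a joint stands for the part that bears it (a point fixed in the world has none). Each returns a list of dicts, best first, with "score" (0 to 1); they miss things now and then, are a little off and sometimes report something else, mostly with a low value. They report only what shows in the picture. A call takes as long as a camera call. They do not tell look-alikes from the thing itself.
- trace(camera, name): "mask" (420x560 bool, what is visible of it) and "box" ([left, top, width, height] in pixels, round what is visible of it).
The state is a dict: "clock": time; "joint_pos": joint angles; "qvel": joint speeds; "tau": joint torques, N m; "tcp_pos": TCP position; "orientation": TCP orientation; "wrist_force": force on the tool from outside, world axes, zero at the start; "ft_torque": the same for the moment, N m; "finger_gap": finger opening in m.
Only numpy, scipy, OpenCV 4.12 (cv2) and the standard library are available. Lean on these libraries where they do the work, as an engineer would, in place of code of your own. Each camera call takes 0.05 s, during which the arm holds its last target.

### The job

Turn the brass knob on the tea-table top in small turns until the brass pointer on the sliding leaf is level with the pale mark on the rail. Then take the long wooden stretcher bar out of the well through the opening - it is longer than the opening, so bring it out at a slant, one end first - and finish while still holding it in the gripper, still in the air, with all of the bar at least 5 cm above the tea table's top. Leave the leaf at its mark, the short bar lying in the well, and the drawer pull, cup and caddy where they stand.

Things in the scene. Friction and masses are not known exactly. Their poses are not given: they have to be found in the camera images.
- chest: low rosewood tea-table top with a well, fixed, 359 (x) x 300 (y) x 62 mm high. Origin on the work surface under the opening; x away from the robot at yaw 0, y left, z up. In its frame, mm: outer faces x -216 and +143, y -115 and +185; top z 62; pale well floor z 6; inside of well x -208 to +135, y -85 to +85. Left rail (y 85 to 185) bears the knob, right rail (y -115 to -85) the mark
- lip (a point): middle of the top edge of the fixed far lip, the far edge of the opening, at chest (90, 0, 62) mm; the lip spans chest x 90 to 135, z 50 to 62. The opening is 170 mm wide (y -85 to +85); its near edge is the leaf's front edge. Axes as the chest's
- leaf_edge (a point): middle of the top of the sliding leaf's front edge, the near edge of the opening, chest (-15 - leaf travel, 0, 62) mm. Behind chest x -98 a fixed plate (z 49 to 54) lies under the leaf. Axes as the chest's
- leaf (a joint): sliding leaf, a 90 x 168 x 6 mm rosewood board flush with the top (z 56 to 62 mm); value in m, 0 at the start, grows as the leaf moves towards chest -x and the opening widens; its front edge is at chest x = -0.015 - value; range 0 to 0.1. The knob drives it, 35 mm per rad, by a rigid coupling
- knob: the knob; origin on its vertical turning axis at the rail's top, at chest (-110, 140, 62) mm; its x axis runs along the bar grip (along chest x at the start) and turns with it. Turning clockwise seen from above opens the leaf; range 0 to 2.857 rad from the start; light friction (about 0.08 N m in all), stays where left. The travel to the mark is 1.5 to 2.1 rad
- knob_grip (a point): middle of the knob's upright brass bar grip, on the vertical turning axis: the bar is 52 mm long, 14 mm thick, 26 mm high, its underside 12 mm above the rail (chest top), this point 26 mm above the rail; a 12 mm thick stem under it. The point's x axis runs along the bar and turns with it. At chest (-110, 140)
- pointer (a point): tip of the brass pointer on the leaf, at the leaf's right (-y) edge, 15 mm behind the leaf's front edge, 1 mm above the top; axes as the chest's
- mark (a point): middle of the pale inlaid mark, a line 4 mm wide (x) and 22 mm long (y) on the right rail, across the leaf's travel; axes as the chest's. The pointer is level with it when both have the same chest x
- bar: long rosewood stretcher bar, loose, lying on the well's floor roughly along chest x, partly under the far lip: 260 mm long in all, 18 x 18 mm square, with a 20 mm long thinner tenon (10 wide, 12 high) at each end, about 0.1 kg. Origin at the centre of its underside; x along the bar, z up
- bar_mid (a point): centre of the long bar, axes as bar
- bar_far (a point): tip of the long bar's far (+x) tenon, on its centre line, 130 mm from bar_mid
- bar_near (a point): tip of the long bar's near (-x) tenon, on its centre line, 130 mm from bar_mid
- shortbar: short bar of the same section and wood, 110 mm long, loose on the well's floor to the right of the long one, at least 35 mm of free floor between; stays in the well. Origin at the centre of its underside
- pull: small brass drawer pull, 28 mm across and 12 mm high, loose on the left rail beyond the knob; leave it
- cup: white cup, 64 mm across and 50 mm high, on the work surface to the right of the tea table; leave it
- caddy: blue ceramic caddy with a dark lid, 68 mm across and 100 mm high, on the work surface to the left of the tea table; leave it
Things that resemble listed ones, but are neither listed nor needed, are in the scene too. Of the things shaped like the shortbar, the wood one is meant.

How it is judged:
By the outcome, as a careful person would: the job done as asked, in the order asked, and still so for the second after the job is handed in, while the arm keeps its last pose, push and grip.
It also fails if it takes over 64 s, if anything falls off the work surface, if the arm or the gripper's body presses on something with over 40 N, if the wrist force passes 120 N, or if a joint passes its speed limit or range.

## Working session

There is one attempt and no reset: what is moved stays moved. The work goes in short steps, Python scripts to look and compute and a tool call to move; the robot and the scene stay as the last step left them, time stands still between calls to the robot, and variables do not carry over. Pictures are saved under pics/ and viewed, and the job is handed in when it is done.

Besides the shell and the picture viewer there is one more tool, called after "Emit:" as name(argument=value, ...) on one line, values as JSON. arm_command: Moves the arm, as the interface text tells. Its arguments: {"type":"object","properties":{"steps":{"type":"string"},"fingers":{"type":"number"},"newtons":{"type":"number"}},"required":["steps"]}

```bash
mkdir -p pics; ls; python3 - <<'E'
from workcell import *
import cv2
s=get_state();print(s, pinch_z)
for n in("scene","top","wrist"):
    im=read_camera(n);cv2.imwrite(f"pics/{n}0.png",im[:,:,::-1]);c=camera_info(n);print(n,c)
print(get_state()['clock'])
E
```

```text
pics
{'clock': 0.0, 'joint_pos': array([-1.24859502e+00,  3.14039946e-01,  4.49750782e-02,  1.30360836e+00,
        2.65043761e-05,  1.43118143e+00]), 'qvel': array([ 0.00085043, -0.00029546, -0.00079166, -0.00065966,  0.00104122,
       -0.00026776]), 'tau': array([ 1.79222770e-03, -4.80625999e+01,  2.98533511e+01,  1.92554161e-02,
        1.09015593e-04,  1.88556822e-05]), 'tcp_pos': array([ 0.25603154, -0.51427638,  0.23038479]), 'orientation': array([-6.10510644e-04,  8.50168658e-01, -5.26509613e-01, -7.12840588e-04]), 'wrist_force': array([ 0.49172855, -0.48611964,  0.27417808]), 'ft_torque': array([-0.00810745,  0.01206286,  0.01640433]), 'finger_gap': 0.08543476791403751} 0.0187
scene {'mtx': array([[412.72024062,   0.        , 284.79710903],
       [  0.        , 412.72024062, 207.94453264],
       [  0.        ,   0.        ,   1.        ]]), 'k1': -0.005643908857649513, 'R': array([[-0.21383005,  0.97684764, -0.00673791],
       [ 0.68505608,  0.14503319, -0.71390723],
       [-0.69640138, -0.15727066, -0.70020787]]), 't': array([ 0.07514265, -0.31691072,  1.18107546])}
top {'mtx': array([[418.00300375,   0.        , 279.40968998],
       [  0.        , 418.00300375, 204.40702877],
       [  0.        ,   0.        ,   1.        ]]), 'k1': -0.11237579417281224, 'R': array([[-0.00245985, -0.99938177, -0.0350716 ],
       [-0.99073714,  0.00719732, -0.13560281],
       [ 0.1357714 ,  0.03441318, -0.99014234]]), 't': array([0.05144778, 0.5458697 , 0.90674596])}
wrist {'mtx': array([[319.73341328,   0.        , 278.73074312],
       [  0.        , 319.73341328, 209.34968959],
       [  0.        ,   0.        ,   1.        ]]), 'k1': 0.02062659261760286, 'R': array([[ 0.44480919, -0.89562162, -0.00258992],
       [-0.85661598, -0.42627768,  0.29068264],
       [-0.26144568, -0.12707974, -0.95681602]]), 't': array([-0.57312644, -0.03862716,  0.38258401])}
0.15
```

View pics/scene0.png

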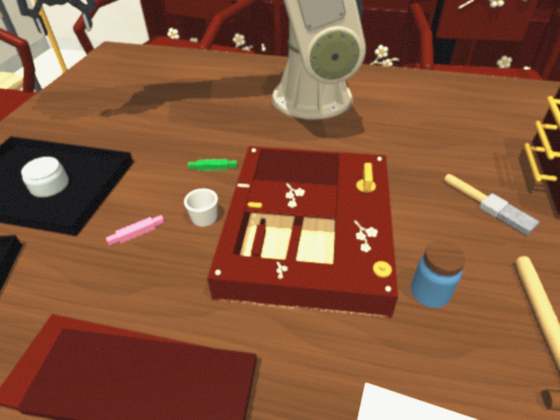

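View pics/top0.png

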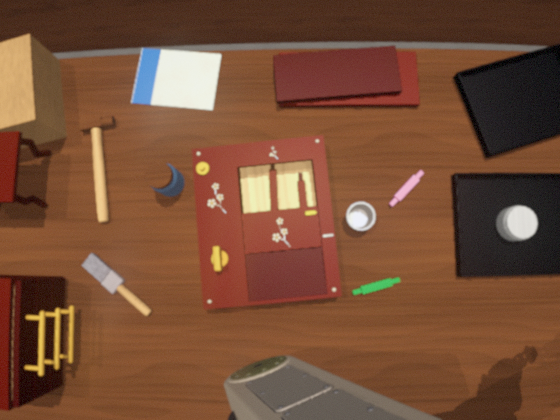

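View pics/wrist0.png

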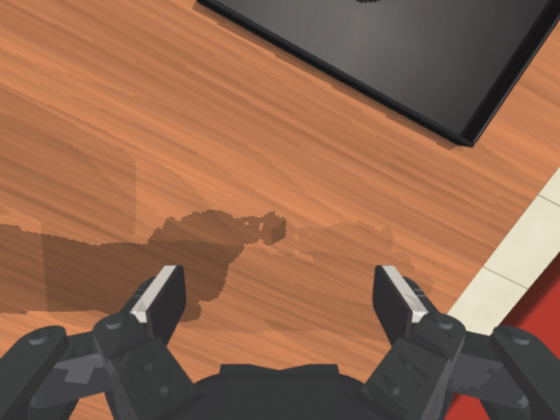

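The top view shows the knob at (219,259), the pull at (203,168) and the long bar in the well at (273,190). It also shows the short bar at (306,192), the pointer at (311,213) and the mark at (328,236). The pink and green bars lie outside, at (406,188) and (376,287).

```bash
cat > h.py <<'E'
import numpy as np, cv2
from workcell import *
def ray(ci,uv):
    K=ci['mtx'];k=ci['k1']
    d=np.array([(uv[0]-K[0,2])/K[0,0],(uv[1]-K[1,2])/K[1,1]]);s=d.copy()
    for _ in range(20): s=d/(1+k*(s@s))
    R,t=ci['R'],ci['t']
    v=R.T@np.array([s[0],s[1],1.]);return -R.T@t, v/np.linalg.norm(v)
def onz(ci,uv,z):
    o,v=ray(ci,uv);return o+v*(z-o[2])/v[2]
def tri(obs):
    A=np.zeros((3,3));b=np.zeros(3);L=[]
    for ci,uv in obs:
        o,v=ray(ci,uv);P=np.eye(3)-np.outer(v,v);A+=P;b+=P@o;L.append((o,v))
    x=np.linalg.solve(A,b)
    return x,[np.linalg.norm((np.eye(3)-np.outer(v,v))@(x-o))*1000 for o,v in L]
def proj(ci,X):
    X=np.atleast_2d(X);c=X@ci['R'].T+ci['t'];s=c[:,:2]/c[:,2:];r2=(s**2).sum(1,keepdims=True)
    s=s*(1+ci['k1']*r2);K=ci['mtx'];return s*[K[0,0],K[1,1]]+[K[0,2],K[1,2]]
def cen(m):
    ys,xs=np.nonzero(m);return np.array([xs.mean(),ys.mean()])
E
python3 - <<'E'
from h import *
ims={n:read_camera(n) for n in("scene","top")}
for n in("scene","top"):
    for t in("chest","knob","leaf","bar","shortbar","pull","cup","caddy","pointer","mark"):
        for d in trace(n,t)[:3]:
            if d['score']>.2: print(n,t,round(d['score'],2),np.round(d['box']),cen(d['mask']).round(1),d['mask'].sum())
im=ims['top'];cv2.imwrite('pics/tc.png',cv2.resize(im[130:310,185:350],None,fx=3.3,fy=3.3,interpolation=2)[:,:,::-1])
im=ims['scene'];cv2.imwrite('pics/sc.png',cv2.resize(im[140:315,205:405],None,fx=3.4,fy=3.4,interpolation=2)[:,:,::-1])
E
```

```text
scene chest 0.81 [206. 145. 193. 176.] [308.4 232.9] 25663
scene chest 0.38 [250. 219.  15.  38.] [258.2 238.3] 364
scene knob 0.71 [356. 162.  19.  28.] [365.8 179.5] 313
scene bar 0.93 [285. 214.  20.  46.] [294.  237.7] 458
scene shortbar 0.92 [109. 217.  56.  26.] [133.7 229.7] 657
scene shortbar 0.87 [248. 220.  17.  39.] [258.  237.6] 419
scene shortbar 0.57 [190. 161.  47.  11.] [211.9 164.1] 410
scene pull 0.8 [373. 259.  20.  18.] [381.2 268.7] 231
scene cup 0.62 [185. 188.  32.  38.] [201.4 206.1] 972
scene caddy 0.81 [412. 240.  52.  67.] [437.3 273.3] 2680
scene pointer 0.82 [245. 179.  93.  38.] [292.4 198.7] 2974
top chest 0.59 [193. 134. 148. 175.] [264.4 223.7] 21368
top knob 0.74 [212. 248.  18.  25.] [218.7 259.3] 311
top leaf 0.93 [241. 205.  83.  48.] [281.  229.7] 3211
top bar 0.85 [269. 161.  11.  47.] [272.9 186.4] 374
top bar 0.55 [241. 206.  82.  46.] [281.1 229.6] 3143
top bar 0.47 [146. 162.  41.  36.] [165.  178.5] 1016
top shortbar 0.89 [352. 280.  46.  18.] [374.1 285.9] 348
top shortbar 0.74 [391. 168.  32.  40.] [406.6 187.1] 341
top shortbar 0.62 [269. 164.  12.  44.] [273.2 186.5] 334
top pull 0.62 [194. 162.  11.  13.] [201.6 167.7] 114
top pull 0.23 [294. 173.  11.  30.] [301.8 191.9] 205
top cup 0.64 [347. 205.  27.  25.] [360.4 216.1] 619
top cup 0.41 [212. 248.  19.  23.] [218.4 258.6] 278
top caddy 0.72 [150. 162.  35.  36.] [164.6 178.3] 975
top pointer 0.69 [245. 208.  75.  50.] [281.1 229.6] 3169
```

View pics/tc.png

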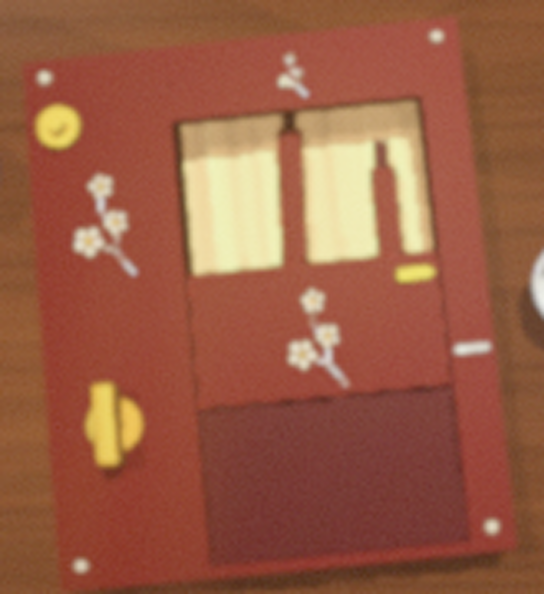

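View pics/sc.png

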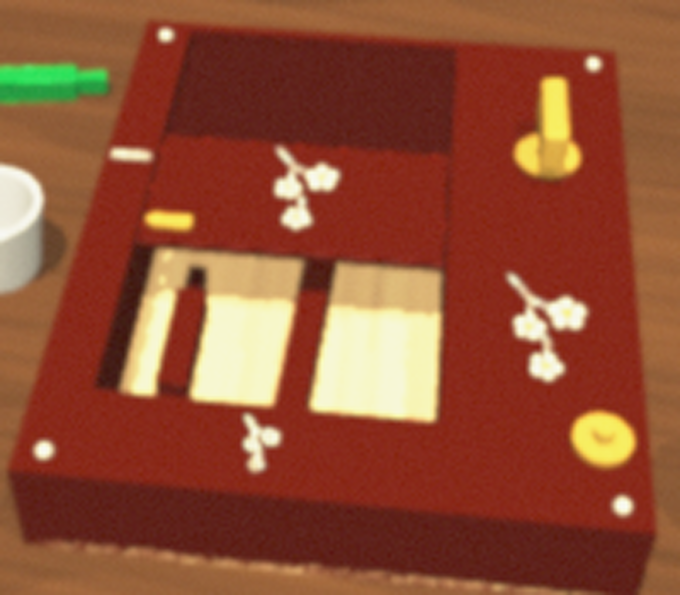

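```bash
cat > fit.py <<'E'
from h import *
from scipy.optimize import least_squares
C={n:camera_info(n) for n in("scene","top")}
def un(p,s,o): return (np.array(p)+.5)/s-.5+o
T=lambda *p:un(p,3.3,np.array([185,130])); S=lambda *p:un(p,3.4,np.array([205,140]))
FL=(.143,.185,.062);FR=(.143,-.115,.062);NR=(-.216,-.115,.062);NL=(-.216,.185,.062)
obs=[('top',T(24,62),FL),('top',T(458,17),FR),('top',T(517,548),NR),('top',T(62,590),NL),
('top',T(176,123),(.09,.085,.062)),('top',T(419,97),(.09,-.085,.062)),
('scene',S(150,22),NR),('scene',S(615,52),NL),('scene',S(655,532),FL),('scene',S(12,470),FR),('scene',S(98,386),(.09,-.085,.062)),('scene',S(436,422),(.09,.085,.062))]
def Rz(a): return np.array([[np.cos(a),-np.sin(a),0],[np.sin(a),np.cos(a),0],[0,0,1]])
def W(p,X): return Rz(p[2])@np.array(X)+[p[0],p[1],p[3]]
f=lambda p:np.concatenate([proj(C[n],W(p,X))[0]-uv for n,uv,X in obs])
r=least_squares(f,[.5,0,0,0],loss='soft_l1')
P=r.x
if __name__=='__main__':
    print(P.round(4),np.round(r.fun.reshape(-1,2) if 0 else f(P).reshape(-1,2),1).tolist())
    print('knob grip',W(P,(-.11,.14,.088)),'lip',W(P,(.09,0,.062)))
    inv=lambda w:Rz(-P[2])@(w-[P[0],P[1],P[3]])
    for nm,a,b in [('mark',T(472,349),S(131,155)),('pointer tip',T(434,271),S(147,217)),('ptr mid',T(415,272),S(169,219)),
       ('knobtop',T(104,425),S(553,120)),('pull',T(58,126),S(604,437)),
       ('bar mid under lip',T(290,130),S(272,400)),('bar at leaf',T(292,265),S(318,264))]:
        x,e=tri([(C['top'],a),(C['scene'],b)]);print(nm,x.round(4),np.round(e,1),'chest mm',(inv(x)*1000).round(1))
    for nm,n,uv,z in [('mark','top',T(472,349),.062),('mark','scene',S(131,155),.062),('ptrtip','top',T(434,271),.063),('ptrtip','scene',S(147,217),.063),('bar top far','top',T(290,132),.024),('bar top near','top',T(293,262),.024),('bar sc','scene',S(320,292),.024),
      ('sb far top','top',T(380,148),.024),('sb near','top',T(390,252),.024),('far tenon shoulder','top',T(290,130),.024)]:
        print(nm,n,(inv(onz(C[n],uv,z+P[3]))*1000).round(1))
E
python3 fit.py
```

```text
[ 0.5472  0.0501  0.0931 -0.0011] [[-0.2, 0.4], [-0.3, 0.3], [-0.0, 0.7], [-0.4, 0.7], [-1.0, -0.1], [0.8, 0.1], [-0.6, -0.4], [0.2, 0.1], [0.4, 0.8], [-1.6, 0.1], [-1.4, 0.9], [0.6, -0.3]]
knob grip [0.42460734 0.17928175 0.08686777] lip [0.6367616  0.05849033 0.06086777]
mark [ 0.474  -0.057   0.0622] [0. 0.] chest mm [-82.8 -99.8  63.4]
pointer tip [ 0.5255 -0.0324  0.0655] [0.1 0.1] chest mm [-29.2 -80.1  66.7]
ptr mid [ 0.5249 -0.0199  0.0659] [0. 0.] chest mm [-28.7 -67.6  67.1]
knobtop [0.4246 0.1804 0.0893] [1.1 1.1] chest mm [-109.9  141.1   90.4]
pull [0.6264 0.2211 0.0663] [0.1 0.1] chest mm [ 94.8 162.9  67.4]
bar mid under lip [0.6253 0.0619 0.0516] [1.8 1.8] chest mm [79.   4.5 52.7]
bar at leaf [0.5313 0.0636 0.0546] [1.4 1.4] chest mm [-14.6  14.9  55.7]
mark top [-82.8 -99.9  62. ]
mark scene [ -84.4 -100.3   62. ]
ptrtip top [-28.8 -80.4  63. ]
ptrtip scene [-33.  -81.1  63. ]
bar top far top [83.8  7.3 24. ]
bar top near top [-8.3 13.8 24. ]
bar sc scene [-23.7  17.1  24. ]
sb far top top [ 65.9 -54.6  24. ]
sb near top [ -8.1 -54.   24. ]
far tenon shoulder top [85.3  7.1 24. ]
```

```bash
python3 - <<'E'
from h import *
from scipy.spatial.transform import Rotation as Ro
s=get_state();c=camera_info('wrist')
q=s['orientation'];R=Ro.from_quat([q[1],q[2],q[3],q[0]]).as_matrix()
cc=-c['R'].T@c['t'];print('cam in tool',R.T@(cc-s['tcp_pos']),'axes in tool\n',(R.T@c['R'].T).round(3)); print(np.arctan2(R[1,0],R[0,0]))
E
```

```text
cam in tool [-0.00064842 -0.07375573 -0.14519444] axes in tool
 [[ 1.    -0.    -0.001]
 [ 0.001  0.957  0.291]
 [ 0.001 -0.291  0.957]]
-1.109012534554771
```

Emit:
arm_command(steps="20 40 20 0.18; 50 85 40 0.36; 80 130 50 0.55; 105 175 50 0.73; 125 215 50 0.91; 145 260 50 1.1; 160 305 50 1.28; 175 350 50 1.46; 190 390 50 1.65; 205 430 50 1.83; 220 470 50 2.02; 235 505 50 2.2; 244 535 50 2.38; 244 555 50 2.56; 244 564 50 2.72; 244 564 50 2.77; 244 564 50 2.77", fingers=1)

```text
clock: 3.38
tcp_pos: [0.5002, 0.0494, 0.2814]
orientation: [-0.0, 0.675, 0.738, 0.0]
wrist_force: [0.4, -0.5, -1.1]
finger_gap: 0.0854
```

```bash
python3 - <<'E'
from h import *
s=get_state();c=camera_info('wrist');im=read_camera('wrist');np.savez('w1.npz',im=im,R=c['R'],t=c['t'],mtx=c['mtx'],k1=c['k1'])
print(s['clock'],s['tcp_pos'],s['joint_pos']);cv2.imwrite('pics/w1.png',im[:,:,::-1])
from fit import W,P
for n,X in [('ptr',(-.03,-.08,.063)),('mark',(-.083,-.1,.062)),('knob',(-.11,.14,.1)),('lipL',(.09,.085,.062)),('lipR',(.09,-.085,.062)),('leafL',(-.015,.084,.062))]: print(n,proj(c,W(P,X))[0].round(1))
E
```

```text
3.375 [0.50016143 0.04940812 0.28135232] [-6.14499485e-02  1.61828166e-01 -2.84987005e-02  1.38043043e+00
  1.01336249e-04 -1.51482708e-01]
ptr [206.8 194. ]
mark [185.9 148.1]
knob [416.  123.4]
lipL [341.8 283.9]
lipR [209.5 284.5]
leafL [345.6 205.4]
```

View pics/w1.png

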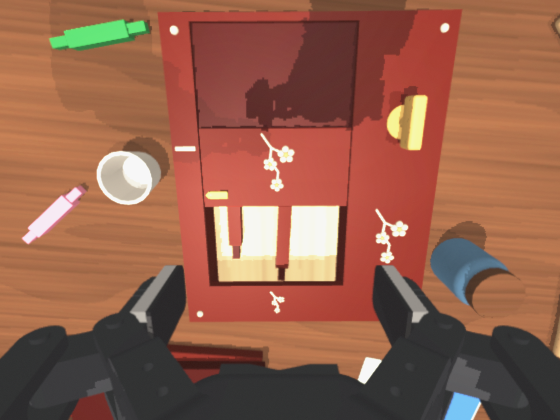

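The wrist view shows the mark at (185,149), the pointer tip at (207,195), the knob at about (416,123), the long bar at (283,240) and the short bar at (235,230). All agree with the fit to within 2 px.

```bash
python3 - <<'E'
import numpy as np,cv2
im=np.load('w1.npz')['im']
a=cv2.resize(im[135:310,165:365],None,fx=4,fy=4,interpolation=2)
cv2.imwrite('pics/w1c.png',a[:600,:,::-1])
b=cv2.resize(im[80:170,370:470],None,fx=5,fy=5,interpolation=2);cv2.imwrite('pics/w1k.png',b[:,:,::-1])
E
```

```text
(no output)
```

View pics/w1c.png

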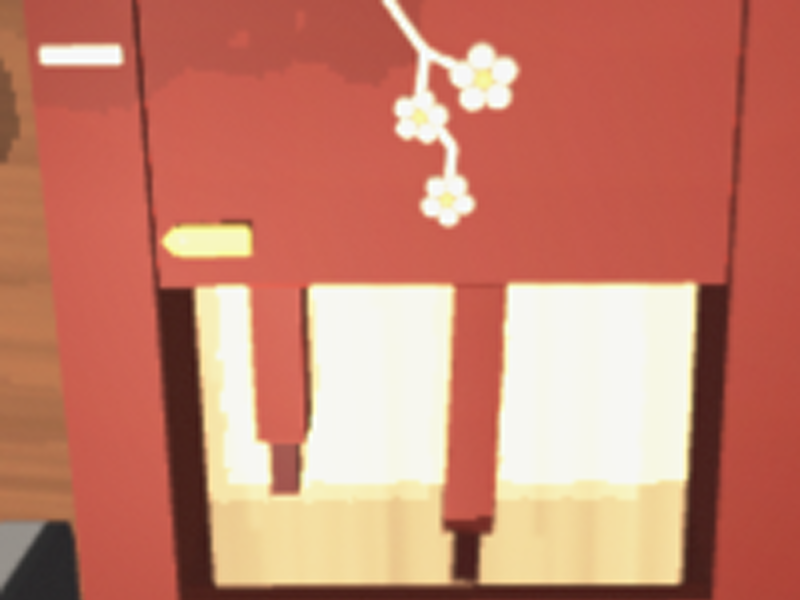

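View pics/w1k.png

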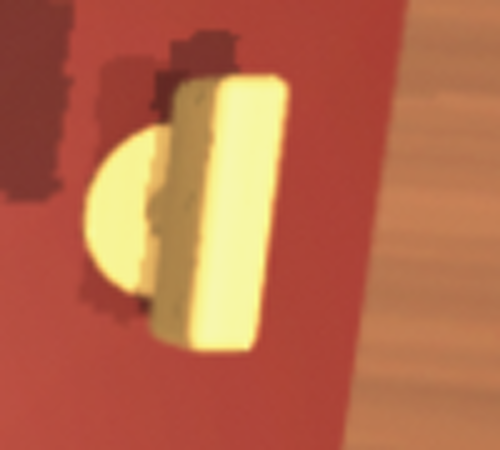

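```bash
python3 - <<'E'
from fit import *
d=np.load('w1.npz');c={k:d[k] for k in('R','t','mtx','k1')}
f4=lambda x,y:un((x,y),4,np.array([165,135])); f5=lambda x,y:un((x,y),5,np.array([370,80]))
inv=lambda w:Rz(-P[2])@(w-[P[0],P[1],P[3]])*1000
for nm,uv,z in [('mark c',f4(82,55),62),('ptr tip',f4(163,240),63),('leaf L',f4(727,283),62),('leaf R',f4(158,287),62),
 ('far tenon tip top',f4(466,580),21),('tenon root(shoulder top)',f4(468,520),24),('bar top at leaf R/L mid',f4(480,290),24),('bar top shoulder L',f4(494,518),24),('shoulder R',f4(443,520),24),
 ('sb shoulder',f4(283,442),24),('sb near leaf',f4(277,290),24),('knob top c',f5(239,213),100),('knob top end1',f5(253,77),100),('knob end2',f5(223,349),100),('openfarR',f4(180,590),62)]:
    w=onz(c,uv,z/1000+P[3]);print(nm,w.round(4),inv(w).round(1))
# knob triangulation from top/scene+wrist
kt=[(C['top'],T(104,425)),(c,f5(239,213)),(C['scene'],S(555,88))]
print(tri(kt[:2]))
print('mark',tri([(c,f4(82,55)),(C['scene'],S(131,155)),(C['top'],T(472,349))]),'ptr',tri([(c,f4(163,240)),(C['scene'],S(147,217)),(C['top'],T(434,271))]))
print('bar leaf',tri([(c,f4(468,520)),(C['top'],T(290,132))]))
E
```

```text
mark c [ 0.4742 -0.058   0.0609] [ -82.7 -100.8   62. ]
ptr tip [ 0.5257 -0.034   0.0619] [-29.2 -81.7  63. ]
leaf L [0.5243 0.1332 0.0609] [-15.   84.9  62. ]
leaf R [ 0.5405 -0.0353  0.0609] [-14.5 -84.5  62. ]
far tenon tip top [0.6526 0.0673 0.0199] [106.6   7.3  21. ]
tenon root(shoulder top) [0.6276 0.0657 0.0229] [81.6  8.1 24. ]
bar top at leaf R/L mid [0.5441 0.062  0.0229] [-1.9 12.1 24. ]
bar top shoulder L [0.6261 0.0747 0.0229] [80.9 17.1 24. ]
shoulder R [0.6284 0.0571 0.0229] [81.5 -0.6 24. ]
sb shoulder [6.04e-01 1.00e-04 2.29e-02] [ 51.9 -55.   24. ]
sb near leaf [ 0.55   -0.0045  0.0229] [ -2.2 -54.7  24. ]
knob top c [0.4233 0.1804 0.0989] [-111.2  141.3  100. ]
knob top end1 [0.3984 0.1776 0.0989] [-136.3  140.7  100. ]
knob end2 [0.4497 0.183  0.0989] [-84.7 141.4 100. ]
openfarR [ 0.6413 -0.026   0.0609] [ 86.6 -84.6  62. ]
(array([0.42385677, 0.17898171, 0.10240579]), [np.float64(0.49394396534938856), np.float64(0.49394396534925794)])
mark (array([ 0.47395886, -0.05717762,  0.06233829]), [np.float64(0.38913589563726164), np.float64(0.17488286935378963), np.float64(0.22375510846106847)]) ptr (array([ 0.52514148, -0.03273416,  0.06517234]), [np.float64(0.6469602522072839), np.float64(0.25454370500549256), np.float64(0.5104754724910019)])
bar leaf (array([0.63180599, 0.06588576, 0.01452222]), [np.float64(0.3122327174275501), np.float64(0.31223271742754005)])
```

Measured in the chest frame, heights hold against the text:
- The mark is at x −83 and the pointer at −30, so the travel is about 53 mm (about 1.51 rad).
- The knob grip is at world (0.424, 0.1795).

Candidates for the "bar": long bar, top (273,190), in the well; short bar (306,192), in the well; pink (406,188) and green (376,287) outside. The knob could only be confused with the pull at (203,168). The crop confirms the knob is the upright brass bar at the near left. Next I reach the knob.

Emit:
arm_command(steps="-25 43 -40 0; -50 86 -75 0; -76 130 -110 0; -76 130 -150 0; -76 130 -180 0; -76 130 -200 0; -76 130 -207 0; -76 130 -207 0")

```text
clock: 4.42
tcp_pos: [0.4243, 0.1791, 0.0745]
orientation: [-0.0, 0.675, 0.738, -0.0]
wrist_force: [-0.2, 0.5, 0.2]
finger_gap: 0.0855
```

```bash
python3 - <<'E'
from h import *
s=get_state();c=camera_info('wrist');im=read_camera('wrist')
print(s['clock'],s['tcp_pos'],s['wrist_force'],s['joint_pos'][5]);cv2.imwrite('pics/w2.png',im[:,:,::-1])
E
```

```text
4.425 [0.42427528 0.17905773 0.07445087] [-0.16218944  0.51420453  0.19995597] 0.1362258047890169
```

View pics/w2.png

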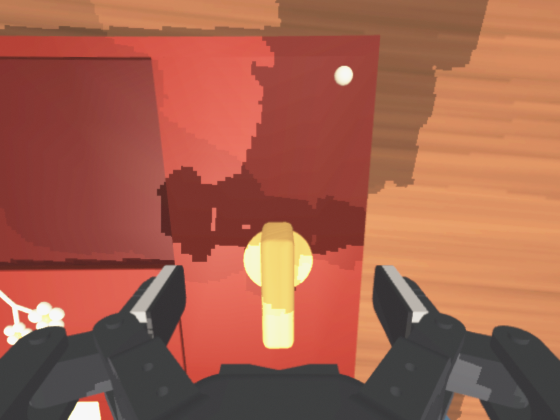

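The knob stands centred between the pads at (278,285). I close on it.

Emit:
arm_command(steps="0 0 0 0; 0 0 0 0; 0 0 0 0; 0 0 0 0; 0 0 0 0; 0 0 0 0", fingers=-1, newtons=50)

```text
clock: 5.22
tcp_pos: [0.4249, 0.1786, 0.0753]
orientation: [0.001, 0.675, 0.738, 0.0]
wrist_force: [-0.9, -3.7, 5.8]
finger_gap: 0.0131
```

Emit:
arm_command(steps="0 0 0 -0.12; 0 0 0 -0.24; 0 0 0 -0.36; 0 0 0 -0.48; 0 0 0 -0.6; 0 0 0 -0.7; 0 0 0 -0.7")

```text
clock: 6.1
tcp_pos: [0.4249, 0.1785, 0.0753]
orientation: [0.001, 0.887, 0.462, -0.0]
wrist_force: [0.2, -2.5, 2.6]
finger_gap: 0.0131
```

```bash
cat > lk.py <<'E'
from fit import *
import sys
tag=sys.argv[1]
im=read_camera('top');im2=read_camera('scene')
a=cv2.resize(im[150:270,230:345],None,fx=5,fy=5,interpolation=2);b=cv2.resize(im2[140:280,205:405],None,fx=4,fy=4,interpolation=2)
cv2.imwrite(f'pics/t{tag}.png',a[:,:,::-1]);cv2.imwrite(f'pics/s{tag}.png',b[:,:,::-1])
s=get_state();R=s['orientation'];print(s['clock'],s['tcp_pos'],2*np.arctan2(R[2],R[1]),s['finger_gap'],s['wrist_force'],s['ft_torque'])
E
python3 lk.py 3
```

```text
6.2 [0.4248357  0.17851271 0.07528953] 0.9606429017725553 0.012991554845175517 [-0.38338348 -2.69893108  2.79642886] [-0.5144156   0.01198193 -0.09727096]
```

View pics/t3.png

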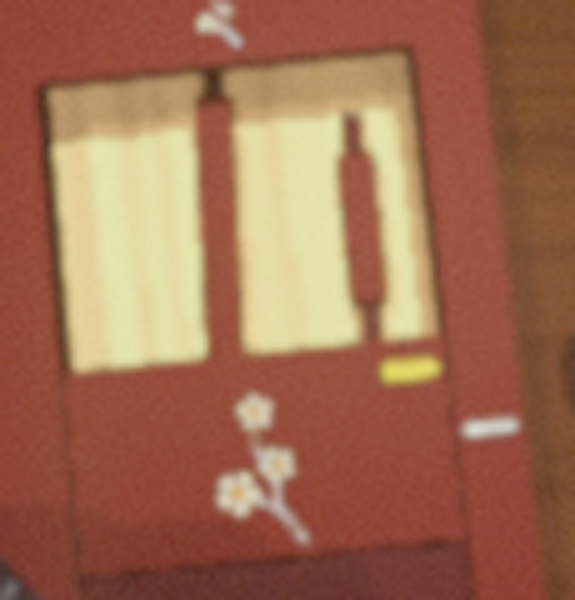

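View pics/s3.png

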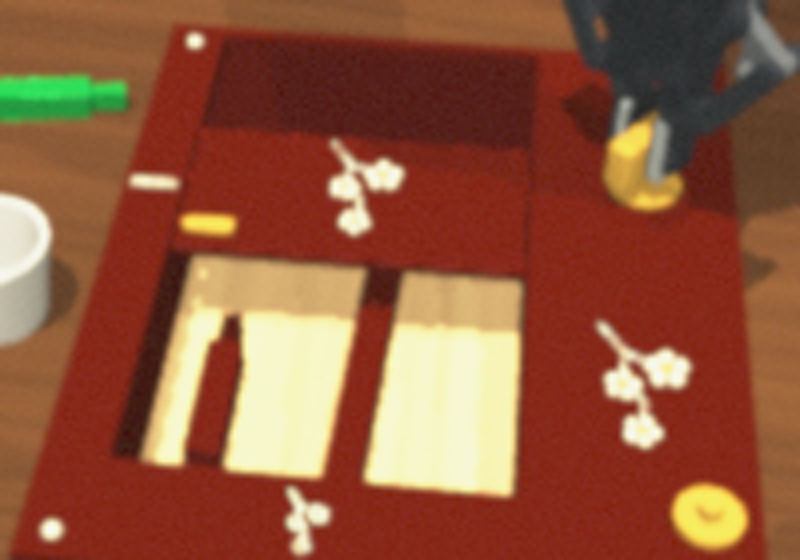

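The leaf has slid as expected. In the crop the pointer tip is at (443,369) and the mark at (491,428), so I continue.

Emit:
arm_command(steps="0 0 0 -0.12; 0 0 0 -0.24; 0 0 0 -0.36; 0 0 0 -0.48; 0 0 0 -0.6; 0 0 0 -0.72; 0 0 0 -0.72")

```text
clock: 7.08
tcp_pos: [0.4248, 0.1784, 0.0753]
orientation: [0.001, 0.993, 0.121, -0.001]
wrist_force: [-0.6, -2.9, 3.3]
finger_gap: 0.0133
```

```bash
python3 lk.py 4
```

```text
7.175 [0.42479591 0.1784065  0.07532115] 0.24320363775573536 0.012938294244584862 [-1.35599535 -2.90646351  3.5505468 ] [-0.60311914  0.03963664 -0.00429601]
```

View pics/t4.png

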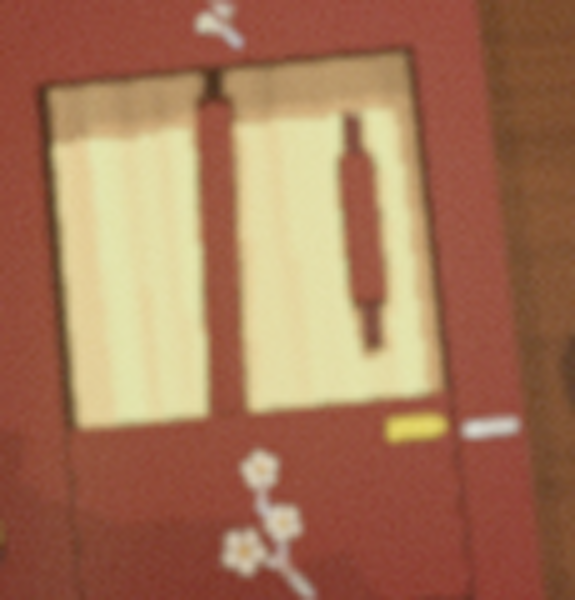

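View pics/s4.png

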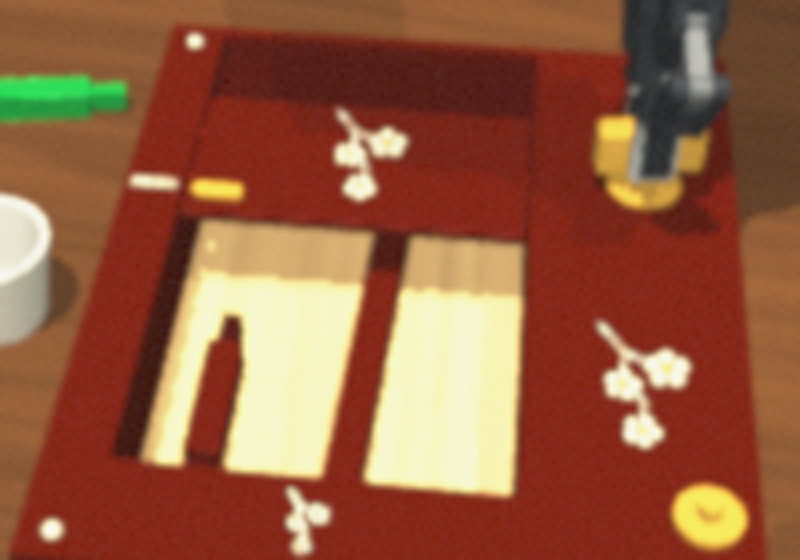

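The pointer is nearly level: its tip is at (447,427) and the mark at (491,428). I'll measure the remaining gap by colour centroids in both views.

```bash
cat > gap.py <<'E'
from fit import *
inv=lambda w:Rz(-P[2])@(w-[P[0],P[1],P[3]])*1000
def go():
  out=[]
  for n in('top','scene'):
    im=read_camera(n);hsv=cv2.cvtColor(im,cv2.COLOR_RGB2HSV).astype(int);c=C[n]
    H,Sx,V=hsv[...,0],hsv[...,1],hsv[...,2]
    r={}
    for nm,m,X,z in [('mark',(Sx<110)&(V>140),(-.083,-.1,.062),.062),('ptr',(H>18)&(H<33)&(Sx>130)&(V>150),(-.081,-.068,.064),.065)]:
        u=proj(c,W(P,X))[0];yy,xx=np.mgrid[:420,:560];w=m&(abs(xx-u[0])<9)&(abs(yy-u[1])<6)
        # weight only near expected
        p=cen(w);x=inv(onz(c,p,z+P[3]));r[nm]=x[0];print(n,nm,p.round(2),w.sum(),x.round(1))
    print(n,'pointer - mark mm',round(r['ptr']-r['mark'],2))
go()
E
python3 gap.py
```

```text
top mark [327.44 234.96] 55 [-81.7 -99.5  62. ]
top ptr [312.13 235.04] 53 [-78.8 -66.2  65. ]
top pointer - mark mm 2.97
scene mark [243.03 184.95] 38 [ -85.2 -100.8   62. ]
scene ptr [258.54 186.88] 41 [-79.7 -68.5  65. ]
scene pointer - mark mm 5.5
```

Emit:
arm_command(steps="0 0 0 -0.05; 0 0 0 -0.09; 0 0 0 -0.09")

```text
clock: 7.65
tcp_pos: [0.4248, 0.1784, 0.0753]
orientation: [0.001, 0.997, 0.077, -0.001]
wrist_force: [-0.5, -2.4, 3.1]
finger_gap: 0.0128
```

```bash
python3 gap.py; python3 lk.py 5
```

```text
top mark [327.5 235. ] 56 [-81.8 -99.6  62. ]
top ptr [312.61 236.52] 56 [-82.1 -66.9  65. ]
top pointer - mark mm -0.24
scene mark [242.79 184.89] 38 [ -85.3 -101.2   62. ]
scene ptr [258.77 185.74] 39 [-83.1 -68.6  65. ]
scene pointer - mark mm 2.23
7.85 [0.42478122 0.17838839 0.07533061] 0.15323250246160366 0.013315772129107136 [-0.73607493 -2.75055006  3.10677705] [-0.55683929  0.07798043  0.03426545]
```

View pics/t5.png

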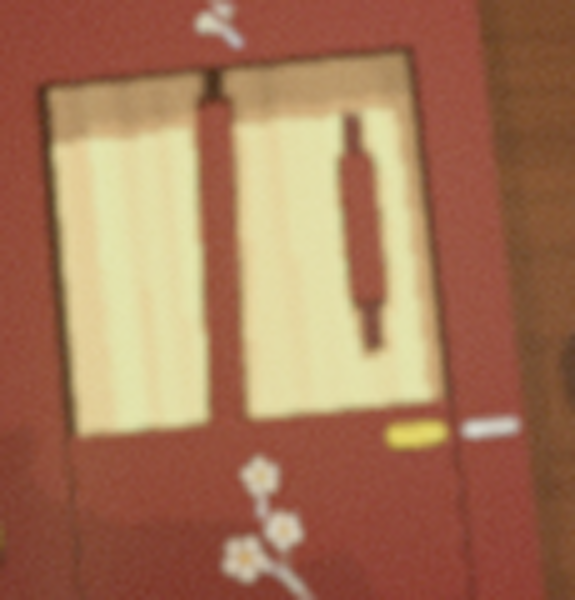

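Emit:
arm_command(steps="0 0 0 0; 0 0 0 0; 0 0 0 0; 0 0 0 0", fingers=1)

```text
clock: 8.35
tcp_pos: [0.4248, 0.1785, 0.0753]
orientation: [0.001, 0.997, 0.077, -0.001]
wrist_force: [-0.1, 0.5, -0.7]
finger_gap: 0.0838
```

Emit:
arm_command(steps="0 0 20 0; 0 0 60 0; 0 0 110 0; 0 0 160 0.1; 15 -20 200 0.28; 30 -45 205 0.46; 45 -75 205 0.64; 60 -100 205 0.82; 70 -120 205 1.0; 75 -129 205 1.18; 75 -129 205 1.36; 75 -129 205 1.46; 75 -129 205 1.46; 75 -129 205 1.46")

```text
clock: 10.1
tcp_pos: [0.4998, 0.0496, 0.2802]
orientation: [0.001, 0.692, 0.721, -0.0]
wrist_force: [0.4, -0.5, -0.9]
finger_gap: 0.0851
```

```bash
python3 - <<'E'
from h import *
s=get_state();c=camera_info('wrist');im=read_camera('wrist');np.savez('w3.npz',im=im,R=c['R'],t=c['t'],mtx=c['mtx'],k1=c['k1'])
q=s['orientation'];print(s['clock'],s['tcp_pos'],2*np.arctan2(q[2],q[1]))
a=cv2.resize(im[135:310,165:365],None,fx=4,fy=4,interpolation=2)
cv2.imwrite('pics/w3c.png',a[:600,:,::-1])
E
```

```text
10.1 [0.49975542 0.04958644 0.28024676] 1.611853539270542
```

View pics/w3c.png

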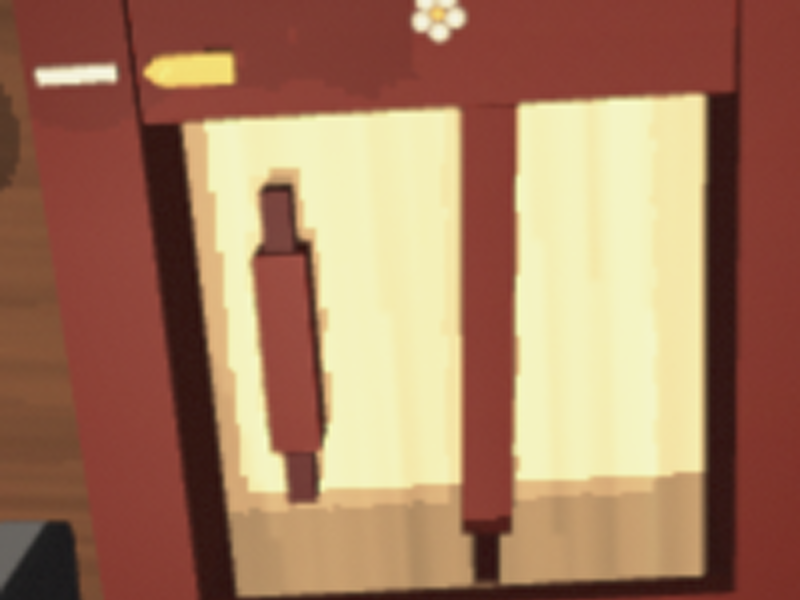

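In the crop the mark's centre is at (76,75), the pointer tip at (146,72), and the long bar runs from (488,105) to its shoulder at (487,522).

```bash
python3 - <<'E'
from fit import *
d=np.load('w3.npz');c={k:d[k] for k in('R','t','mtx','k1')}
f4=lambda x,y:un((x,y),4,np.array([165,135]))
inv=lambda w:Rz(-P[2])@(w-[P[0],P[1],P[3]])*1000
for nm,uv,z in [('mark c',f4(76,75),62),('ptr tip',f4(145,72),63),('leaf L',f4(736,93),62),('leaf R',f4(144,124),62),
 ('bar at leaf',f4(489,112),24),('bar shoulder',f4(487,520),24),('tip',f4(487,580),21),('sb near sh',f4(283,250),24),('sb far sh',f4(297,448),24),('lip L',f4(735,590),62),]:
    w=onz(c,uv,z/1000+P[3]);print(nm,w.round(4),inv(w).round(1))
print(tri([(c,f4(487,520)),(C['top'],un((216,101),5,np.array([230,150])))]), tri([(c,f4(283,250)),(C['top'],un((369,305),5,np.array([230,150])))]))
for u in(20,30,40,50,60,70,80): print(u,W(P,(u/1000,.0135-.048*(u+28)/1000,0)).round(4))
E
```

```text
mark c [ 0.4743 -0.0584  0.0609] [ -82.7 -101.3   62. ]
ptr tip [ 0.4725 -0.0387  0.0619] [-82.6 -81.5  63. ]
leaf L [0.4718 0.1283 0.0609] [-67.8  84.8  62. ]
leaf R [ 0.4874 -0.0397  0.0609] [-67.9 -83.9  62. ]
bar at leaf [0.4857 0.0597 0.0229] [-60.3  15.3  24. ]
bar shoulder [0.6273 0.0658 0.0229] [81.3  8.2 24. ]
tip [0.6523 0.0671 0.0199] [106.3   7.1  21. ]
sb near sh [ 0.5332 -0.005   0.0229] [-19.  -53.6  24. ]
sb far sh [ 6.029e-01 -2.000e-04  2.290e-02] [ 50.8 -55.3  24. ]
lip L [0.6296 0.1444 0.0609] [90.8 86.2 62. ]
(array([0.63140995, 0.06555769, 0.01475555]), [np.float64(0.6294667215624621), np.float64(0.6294667215624579)]) (array([ 0.53393943, -0.00553114,  0.01991356]), [np.float64(0.142861259543181), np.float64(0.14286125954314055)])
20 [ 0.566   0.0631 -0.0011]
30 [ 0.576   0.0636 -0.0011]
40 [ 0.586   0.064  -0.0011]
50 [ 0.596   0.0645 -0.0011]
60 [ 0.606   0.0649 -0.0011]
70 [ 0.616   0.0654 -0.0011]
80 [ 0.626   0.0658 -0.0011]
```

The pointer and mark agree within 0.2 mm. The long bar's axis has world yaw 0.043 and its shoulder is at chest x 82. I plan to grip at chest x 57, drag the bar back about 33 mm clear of the lip, then tilt the far end up. I go above it with the jaws part open.

Emit:
arm_command(steps="40 6 -30 0; 80 12 -60 0; 103 15 -100 0; 103 15 -150 0; 103 15 -190 0; 103 15 -210 0; 103 15 -210 0", fingers=0.06, newtons=20)

```text
clock: 11.02
tcp_pos: [0.6011, 0.0647, 0.0682]
orientation: [-0.001, 0.693, 0.721, -0.001]
wrist_force: [0.2, -0.4, 0.7]
finger_gap: 0.0455
```

```bash
cat > wv.py <<'E'
from h import *
import sys
s=get_state();c=camera_info('wrist');im=read_camera('wrist');n=sys.argv[1];np.savez(f'{n}.npz',im=im,R=c['R'],t=c['t'],mtx=c['mtx'],k1=c['k1'])
q=s['orientation'];print(s['clock'],s['tcp_pos'],2*np.arctan2(q[2],q[1]),s['finger_gap'],s['wrist_force'],s['ft_torque'])
cv2.imwrite(f'pics/{n}.png',im[:,:,::-1])
im=read_camera('scene');cv2.imwrite(f'pics/{n}s.png',cv2.resize(im[110:320,205:405],None,fx=2.8,fy=2.8,interpolation=2)[:,:,::-1])
E
python3 wv.py w4
```

```text
11.025 [0.60108038 0.06474268 0.06824061] 1.611606817631658 0.045495973214704444 [ 0.21782826 -0.36000318  0.74244986] [ 0.03105508 -0.00407051  0.03900712]
```

View pics/w4.png

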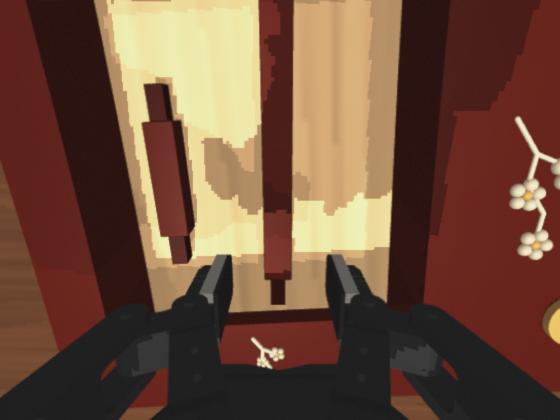

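View pics/w4s.png

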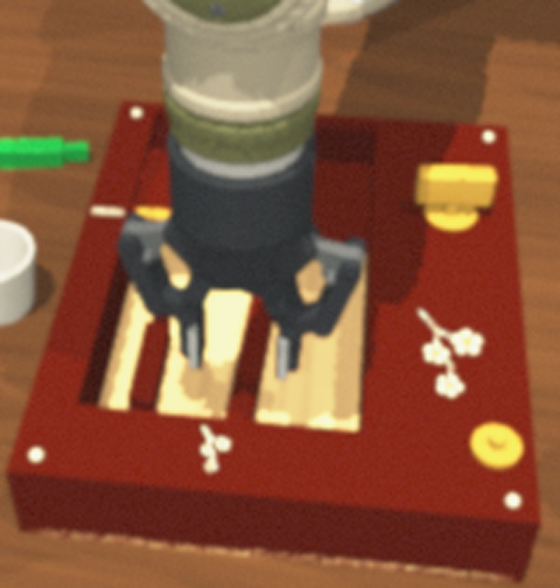

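The bar is centred between the fingers at (277,265) with the jaws clear of the short bar at (168,180). I go down.

Emit:
arm_command(steps="0 0 -15 0; 0 0 -30 0; 0 0 -45 0; 0 0 -55 0; 0 0 -59 0; 0 0 -59 0")

```text
clock: 11.88
tcp_pos: [0.6031, 0.0646, 0.0117]
orientation: [0.001, 0.692, 0.721, 0.0]
wrist_force: [0.4, -0.7, 0.4]
finger_gap: 0.0456
```

Emit:
arm_command(steps="0 0 0 0; 0 0 0 0; 0 0 0 0; 0 0 0 0; 0 0 0 0", fingers=-1, newtons=25)

```text
clock: 12.5
tcp_pos: [0.6036, 0.0647, 0.0122]
orientation: [0.001, 0.692, 0.721, 0.0]
wrist_force: [0.5, 0.2, 5.1]
finger_gap: 0.0171
```

```bash
python3 wv.py w5
```

```text
12.5 [0.60363752 0.06465098 0.0122473 ] 1.611831943942773 0.017058020757878364 [0.53983266 0.21007606 5.11854141] [-0.00016722  0.06169089  0.01841929]
```

View pics/w5.png

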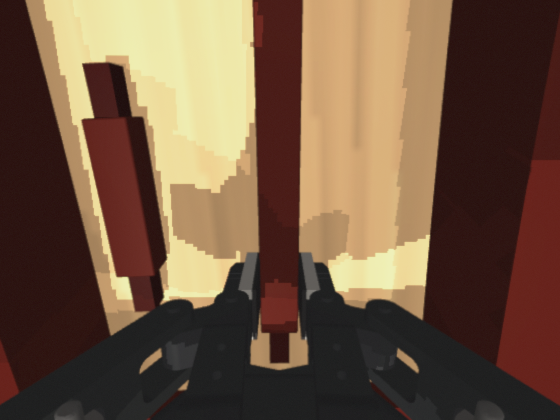

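The bar is gripped (gap 17 mm) at (280,290). I drag it back clear of the lip, along its axis.

Emit:
arm_command(steps="-8 0 1 0; -17 -1 1 0; -26 -1 1 0; -33 -1 1 0; -33 -1 1 0; -33 -1 1 0", newtons=40)

```text
clock: 13.35
tcp_pos: [0.571, 0.0636, 0.0134]
orientation: [0.002, 0.692, 0.721, 0.001]
wrist_force: [0.7, 0.2, -0.5]
finger_gap: 0.0168
```

```bash
python3 wv.py w6
```

```text
13.35 [0.57099089 0.06359852 0.01340088] 1.6118046296589954 0.01679074620559427 [ 0.72305177  0.18746656 -0.47634115] [ 0.00360435 -0.05705122 -0.00558381]
```

View pics/w6.png

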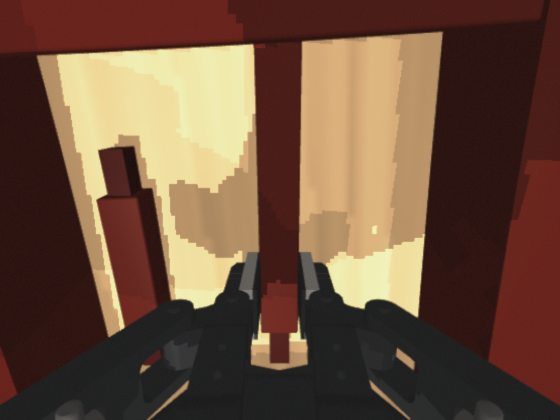

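View pics/w6s.png

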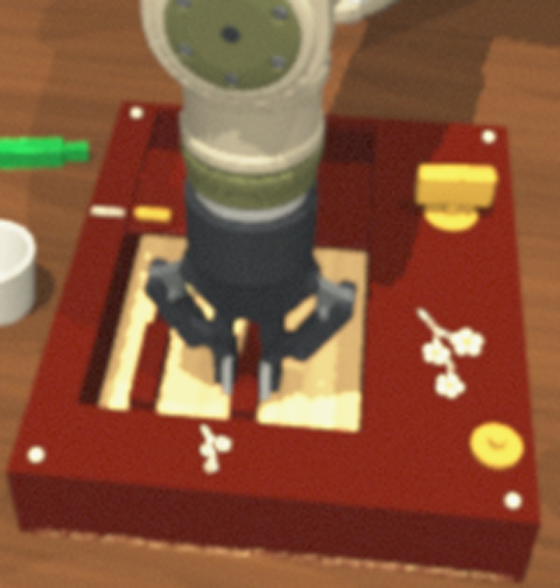

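The bar moved with the gripper; its tip is clear of the lip at (280,350). I lift gently with light grip so it can pivot.

Emit:
arm_command(steps="0 0 5 0; 0 0 10 0; 0 0 15 0; 0 0 20 0; 0 0 20 0", newtons=20)

```text
clock: 14.08
tcp_pos: [0.5716, 0.0636, 0.034]
orientation: [0.002, 0.692, 0.721, 0.001]
wrist_force: [-0.5, 0.4, -0.6]
finger_gap: 0.0165
```

```bash
python3 wv.py w7
```

```text
14.075 [0.57161261 0.06358472 0.03402113] 1.6118149839026088 0.016500636766628694 [-0.47951228  0.35188149 -0.56379073] [-0.03978146 -0.05005421 -0.00640533]
```

View pics/w7.png

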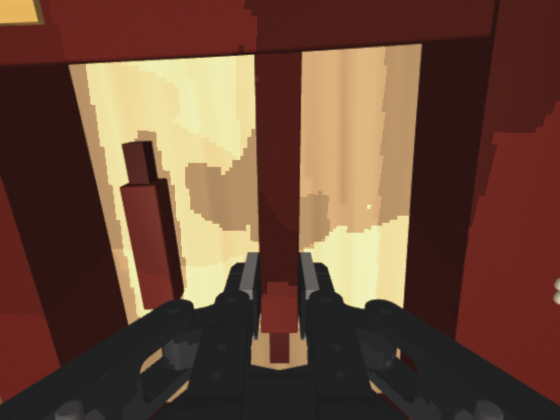

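View pics/w7s.png

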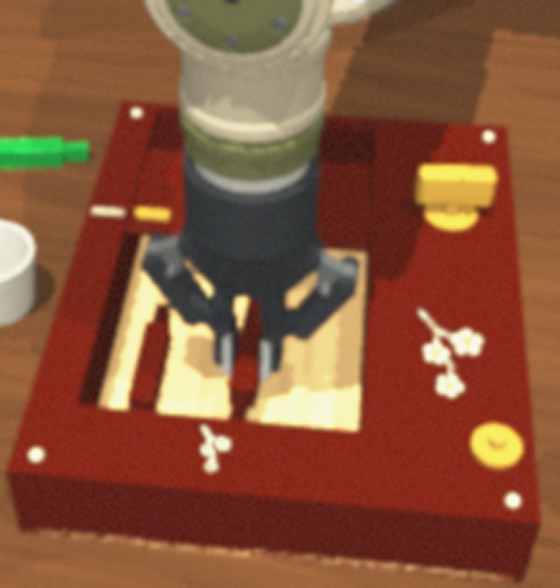

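The bar was lifted level: its width in the wrist picture is unchanged. The fixed plate behind the leaf will now hold its near end down as I raise further, which tilts it in the pads.

Emit:
arm_command(steps="0 0 4 0; 0 0 8 0; 0 0 12 0; 0 0 15 0; 0 0 15 0")

```text
clock: 14.8
tcp_pos: [0.5712, 0.0636, 0.0486]
orientation: [0.002, 0.692, 0.721, 0.001]
wrist_force: [-0.5, -0.1, -2.5]
finger_gap: 0.0167
```

```bash
python3 wv.py w8
```

```text
14.8 [0.57122069 0.06359906 0.0486419 ] 1.6117948111913587 0.016660608574543958 [-0.45215309 -0.0915502  -2.50924935] [-0.05806126 -0.24502803  0.00612171]
```

View pics/w8.png

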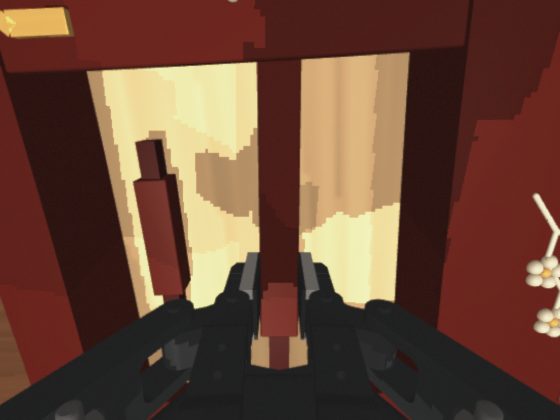

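View pics/w8s.png

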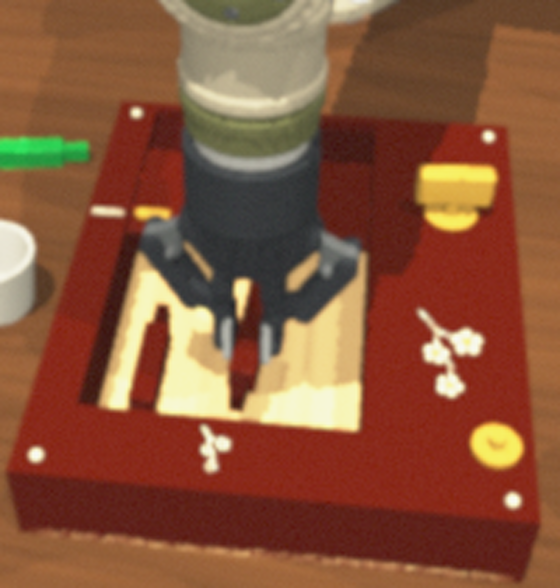

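The force is 2.5 N and the bar's width at the leaf edge shrinks from 46 to 43 px, so it is tilting. I continue.

Emit:
arm_command(steps="0 0 4 0; 0 0 8 0; 0 0 12 0; 0 0 15 0; 0 0 15 0")

```text
clock: 15.52
tcp_pos: [0.5716, 0.0636, 0.0639]
orientation: [0.002, 0.692, 0.721, 0.001]
wrist_force: [0.9, 0.9, -3.0]
finger_gap: 0.0168
```

```bash
python3 wv.py w9; python3 gap.py | grep '-'
```

```text
15.525 [0.57159788 0.06363111 0.06388613] 1.6118505143961734 0.0168174121747246 [ 0.90182784  0.86608425 -3.00811283] [ 0.00187529 -0.35410089  0.00680585]
top mark [327.64 234.93] 42 [ -81.7 -100.    62. ]
top ptr [312.58 236.52] 50 [-82.1 -66.8  65. ]
top pointer - mark mm -0.36
scene mark [242.76 185.  ] 37 [ -85.  -101.3   62. ]
scene ptr [254.5 185.5] 4 [-82.8 -77.1  65. ]
scene pointer - mark mm 2.16
```

View pics/w9.png

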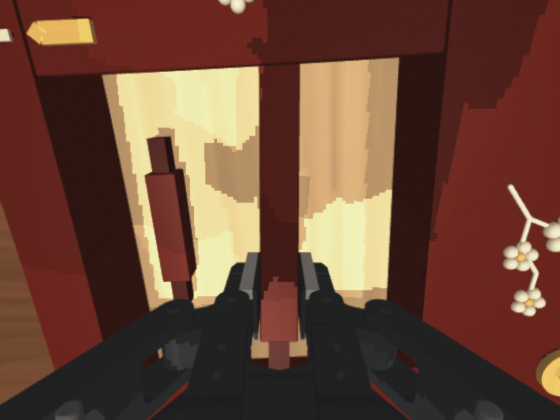

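View pics/w9s.png

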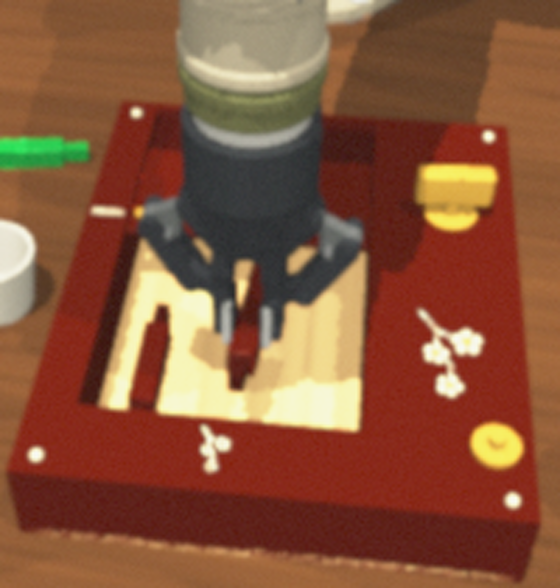

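The leaf is unmoved. The slope is about 0.22 by geometry and by the width change. I firm the grip, drop 4 mm to clear the leaf and plate, then slide out along the slant and look on the way.

Emit:
arm_command(steps="0 0 -2 0; 0 0 -4 0; 0 0 -4 0; 8 0.3 -2 0; 18 0.7 0 0; 28 1.1 2 0; 38 1.5 4.5 0; 45 1.8 6 0; 45 1.8 6 0", newtons=60)

```text
clock: 16.85
tcp_pos: [0.6173, 0.0654, 0.0696]
orientation: [0.002, 0.692, 0.721, 0.001]
wrist_force: [-0.1, 0.6, -0.7]
finger_gap: 0.0161
```

```bash
python3 wv.py w10; python3 gap.py | grep '-'
```

```text
16.85 [0.61730905 0.06540806 0.06960133] 1.611837300541948 0.016142288143572818 [-0.10421859  0.58463775 -0.65644411] [ 0.03804596 -0.06886246  0.03221485]
top mark [327.66 234.84] 38 [ -81.5 -100.    62. ]
top ptr [312.6  236.47] 53 [-82.  -66.9  65. ]
top pointer - mark mm -0.44
scene mark [242.82 184.97] 39 [ -85.1 -101.1   62. ]
scene ptr [258.63 185.63] 38 [-83.3 -68.9  65. ]
scene pointer - mark mm 1.7
```

View pics/w10.png

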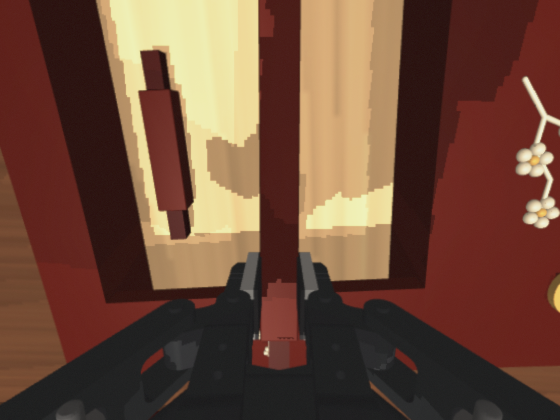

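View pics/w10s.png

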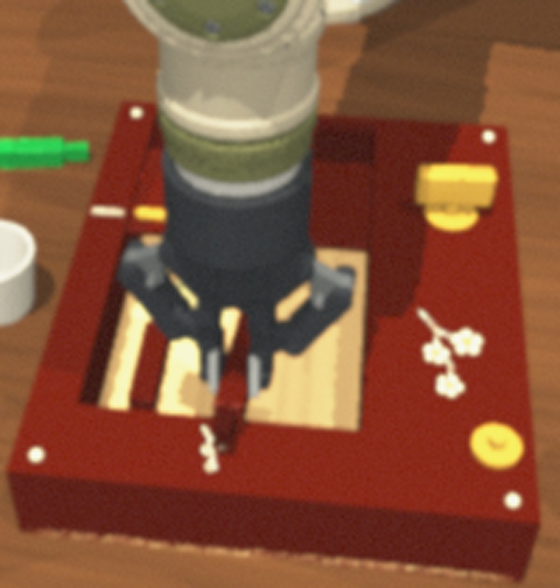

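There is no contact (0.7 N, gravity moment only). The far end is over the lip at (280,350) and the leaf is at its mark. I continue out.

Emit:
arm_command(steps="8 0.3 2 0; 18 0.7 4 0; 28 1.1 6 0; 38 1.5 8.5 0; 48 2 10.5 0; 58 2.4 13 0; 68 2.8 15 0; 78 3.2 17 0; 88 3.6 19 0; 92 3.8 20 0; 92 3.8 20 0")

```text
clock: 18.42
tcp_pos: [0.7083, 0.0692, 0.0893]
orientation: [0.002, 0.692, 0.721, 0.001]
wrist_force: [-0.1, 0.5, -1.0]
finger_gap: 0.0161
```

```bash
python3 wv.py w11; python3 gap.py | grep '-'
```

```text
18.425 [0.70828778 0.06920661 0.08925541] 1.6118409906207178 0.01611532295204185 [-0.11080905  0.47803973 -1.03461476] [-0.00298262 -0.05920888 -0.00880979]
top mark [327.59 235.06] 32 [-82.  -99.8  62. ]
top ptr [312.69 236.23] 48 [-81.5 -67.1  65. ]
top pointer - mark mm 0.53
scene mark [246.8  184.17] 92 [-88.3 -93.7  62. ]
scene pointer - mark mm nanh.py:21: RuntimeWarning: Mean of empty slice.
  ys,xs=np.nonzero(m);return np.array([xs.mean(),ys.mean()])
  ret = ret.dtype.type(ret / rcount)
```

View pics/w11.png

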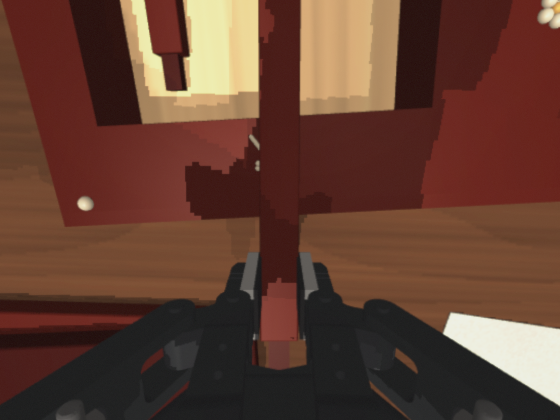

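View pics/w11s.png

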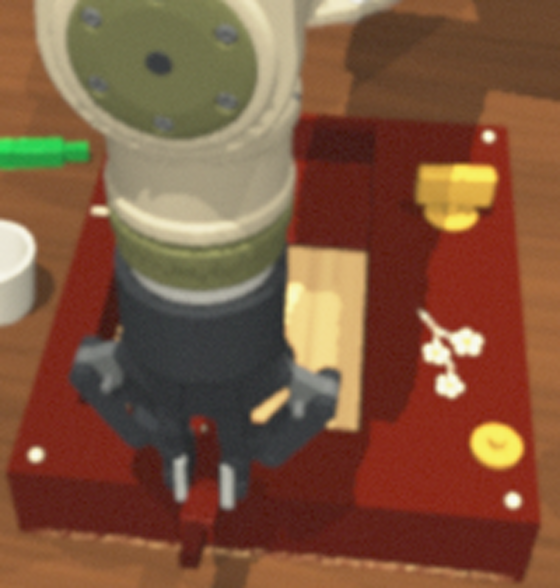

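The bar is sloped up over the lip with its far end past the chest. I check that the near end has cleared the leaf edge in the top view.

```bash
python3 - <<'E'
from h import *
im=read_camera('top');cv2.imwrite('pics/t12.png',cv2.resize(im[100:300,190:350],None,fx=3,fy=3,interpolation=2)[:,:,::-1])
E
```

```text
(no output)
```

View pics/t12.png

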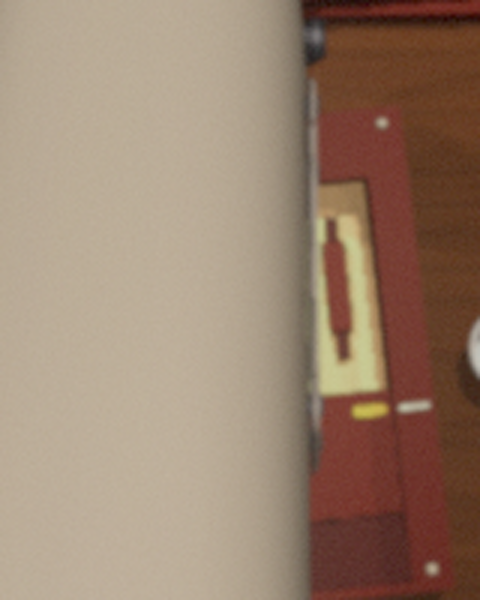

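The arm hides it. The short bar (337,290), pointer and mark look right. I go 8 mm more forward, then rise a little and watch the force.

Emit:
arm_command(steps="5 0.2 1 0; 9 0.4 2 0; 9 0.4 2 0; 9 0.4 8 0; 9 0.4 14 0; 9 0.4 20 0; 9 0.4 20 0")

```text
clock: 19.55
tcp_pos: [0.7173, 0.0697, 0.1105]
orientation: [0.002, 0.692, 0.721, 0.001]
wrist_force: [-0.4, 0.0, -0.1]
finger_gap: 0.0159
```

Emit:
arm_command(steps="0 0 15 0; 0 0 30 0; 0 0 45 0; -5 0 60 0; -15 0 80 0; -30 0 100 0; -45 0 120 0; -60 0 140 0; -75 0 155 0; -85 0 160 0; -85 0 160 0; -85 0 160 0")

```text
clock: 21.05
tcp_pos: [0.6322, 0.0696, 0.2696]
orientation: [0.002, 0.692, 0.721, 0.001]
wrist_force: [0.0, 0.5, -2.3]
finger_gap: 0.0161
```

```bash
python3 wv.py w13; python3 gap.py | grep '-'; python3 - <<'E'
from h import *
im=read_camera('scene');cv2.imwrite('pics/s13.png',im[:,:,::-1])
im=read_camera('top');cv2.imwrite('pics/t13.png',im[:,:,::-1])
for n in('scene','top','wrist'):
  for d in trace(n,'bar')[:3]: print(n,d['score'],d['box'])
E
```

```text
21.05 [0.63221686 0.06962355 0.26958462] 1.6118267151777383 0.016112802613183798 [ 0.03496403  0.53689115 -2.28992387] [-0.07600315 -0.08238726 -0.03021515]
top mark [327.27 234.92] 26 [-81.6 -99.1  62. ]
top ptr [312.76 236.33] 42 [-81.7 -67.2  65. ]
top pointer - mark mm -0.09
scene mark [242.9  184.95] 39 [ -85.1 -101.    62. ]
scene ptr [258.63 185.68] 41 [-83.2 -68.9  65. ]
scene pointer - mark mm 1.95
scene 0.9 [278.4, 107.0, 34.2, 73.4]
wrist 0.77 [255.7, 0.0, 44.4, 372.9]
```

View pics/s13.png

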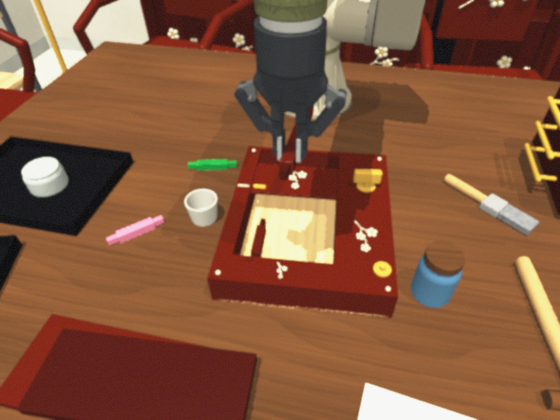

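View pics/w13.png

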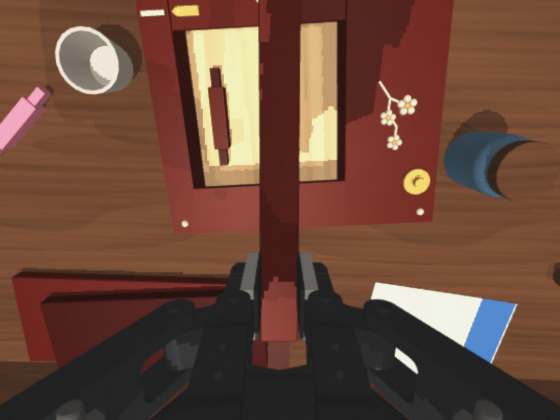

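View pics/t13.png

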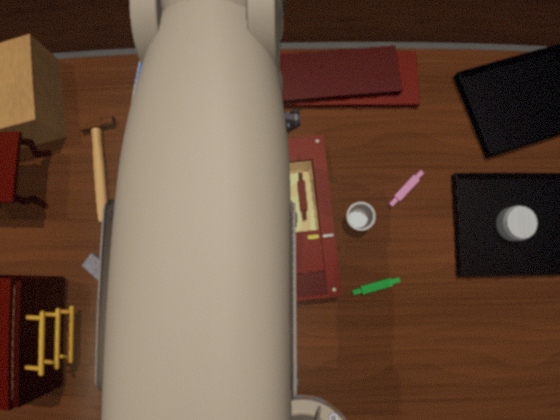

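```bash
python3 - <<'E'
from h import *
c=camera_info('scene');im=read_camera('scene')
th=np.arctan(.22);g=np.array([.6322,.0696,.2714]);d=np.array([np.cos(th)*np.cos(.041),np.cos(th)*np.sin(.041),np.sin(th)])
print('far',g+45*d/1000,proj(c,g+.045*d),'near',g-.215*d,proj(c,g-.215*d))
for d in trace('scene','bar')[:1]+trace('scene','shortbar')[:3]+trace('scene','cup')[:1]+trace('scene','caddy')[:1]+trace('scene','pull')[:1]: print(d['box'],cen(d['mask']))
cv2.imwrite('pics/s14.png',cv2.resize(im[60:200,230:370],None,fx=4,fy=4,interpolation=2)[:,:,::-1])
print(get_state()['wrist_force'],get_state()['clock'])
E
```

```text
far [0.67611207 0.0714014  0.28106878] [[283.50200021 171.75459312]] near [0.4223979  0.06099329 0.22520472] [[309.38313872 105.05209583]]
[276.1, 106.1, 38.4, 73.0] [289.08282209 153.87269939]
[190.1, 157.5, 45.3, 12.5] [211.29357798 164.10321101]
[108.1, 215.1, 54.9, 31.1] [134.15264798 229.58878505]
[248.6, 220.5, 16.4, 36.8] [258.23677582 238.07052897]
[185.8, 189.8, 34.1, 37.5] [201.36283186 205.74041298]
[413.0, 242.8, 50.8, 66.2] [437.30959634 273.32063976]
[373.6, 259.2, 16.7, 16.1] [381.67391304 268.81304348]
[-0.7912252   0.6976847  -0.25751636] 21.8
```

View pics/s14.png

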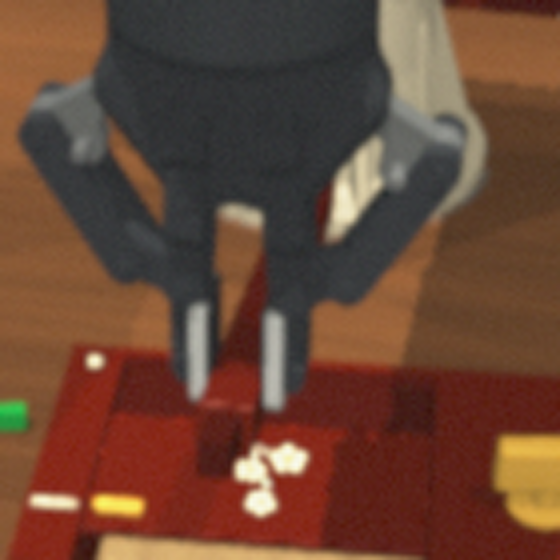

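The bar passes between the pads at (235,370) in the crop. The model's predicted ends, (284,172) and (309,105), match the visible extent (276–314, 106–179). The near tip is therefore at about z 0.22, well above the required 0.11. The cup, caddy, pull and short bar have their starting centroids. I'm handing in.

```bash
python3 -c "
from workcell import *
print(hand_in())"
```

```text
the job is handed in; nothing more can be done
None
```

I finished the job and handed it in at about 22 s of the 64 s allowed; no verdict came back.

**Knob and leaf:** I turned the knob clockwise in small turns, 1.51 rad in all, until the pointer was level with the mark. The wrist view after release put them within about 0.2 mm. The top view at the end gave 0.1 mm, with readings within about ±0.5 mm during the extraction. The scene camera's colour check kept reading about 2 mm. I put that down to the height assumed for the pointer; it did not change during the extraction.

**Bar:** I gripped the long bar near its far end and dragged it back clear of the lip. The fixed plate under the leaf then tilted it to a slope of about 0.22, and I slid it out far end first. Forces read after each move stayed around 3 N or less, except about 6 N as the jaws closed.

**Last checks:**
- **Bar height:** the bar is held at 60 N with its lowest end at z of about 0.22 m, roughly 0.16 m above the tea table's top. This comes from the measured tilt, and the predicted ends match the bar's visible extent in the scene view.
- **Other things:** the short bar is in the well, and the short bar, cup, caddy and pull are where they started to within a pixel in the scene view.
- **Not seen directly:** in the top view the arm hid the bar's near end as it cleared the leaf. I judged that step from the geometry and from the lack of contact force.

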